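# Seal the leftover paint in the airtight palette box

## Robot

A 6-joint arm with a two-finger parallel gripper is mounted at the origin on the work surface. World frame = base frame: x ahead of the robot, y to its left, z up, the work surface at z = 0. Lengths are in m, angles in rad, forces in N, time in s.
With the tool pointing down it reaches from about 0.375 to 0.925 m from the base axis. Payload 5.7 kg.
Tool frame: the origin (TCP) lies at the very end of the fingers, on their centre line; the grasp point (between the pads) lies 19 mm behind it; x points along the fingers, y is the direction in which the jaws open and shut, and the axes are right-handed (so a half turn about x gives the same grasp; the last joint's range is limited). The gripper opens to 85 mm and grips with 20 to 120 N. Pads are 22 mm wide; open, the fingers measure 114 mm over their backs; the gripper's body (76 mm by 85 mm) begins 54 mm behind the grasp point. The pads swing forward as they close: fully open they stand 13 mm farther back than shut.
Start: joints at [-1.385, 0.359, 1.51, -0, 1.272, -0.115], TCP at [0.178, -0.573, 0.231] pointing down, gripper open.
Joint ranges: [-2.97, 2.97], [-1.01, 2.36], [0.21, 2.38], [-0.96, 4.11], [0.2, 2.71], [-2.98, 2.98]. Speed limits (rad/s): [2.39, 2.39, 3.14, 3.14, 3.14, 3.14].

## Interface

Orientations are given as [roll, pitch, yaw] about the fixed x, y, z axes, in that order (R = Rz(yaw) Ry(pitch) Rx(roll)).
In Python, from plant import env, grab_frame, job gives the robot as it stands.
- The arm moves only by the shell command python3 -m pendant 'ROWS' [OPENING]. ROWS is JSON, a list that holds one entry, the list of rows, each a list of 6 numbers: the shift along the tool's x, y, z scaled (see below), then the turn, a rotation vector about the tool's x, y, z scaled (see below). A call has 1 to 8 rows; each row shifts and turns the commanded pose from where the row before left it, along the tool's axes as they then stand; what a row does not reach is not made up. The controller multiplies each number of a shift by 3 cm and each number of a turn by 360 degrees. A row lasts 1/10 s, in which the tool goes at most 50 mm and 8.59 degrees, less where a joint would pass 70% of its speed; a pose out of reach is approached as far as the arm can. A call with a number of a shift or a turn outside -1 to 1 is refused whole. A call with a gripper value outside its range is refused whole. OPENING is the opening, from 0 (shut) to 1 (fully open), set as the call begins (- or left out, the last holds). The fingers move at their own pace and stop on an object; the grip force is fixed at half the most. Time passes only in rows, so rows that do not move let the fingers close. It gives the time, the measured TCP pose, the force and the opening at its end, in the units of the state.
- env.get_state(): the state, without advancing time (a new reading comes with each control period).
- grab_frame(name): name is "side" or "top"; returns a dict with "frame" (480x640x3 uint8, red, green, blue), "depth" (480x640 float32, m along the optical axis (not along the pixel's ray), 0 where there is no reading), "intrinsics" (3x3 intrinsics, pixels), "extrinsics" (4x4, takes a point from camera to world coordinates). Camera axes: x right, y down, z forward; pixel columns grow to the right and rows downward; lengths in m; the calibration is good to about 2 mm. A picture is of the moment at which its call begins.
- job.job_done(): hands the job in, once; it reports no verdict.
The state is a dict: "t": time; "joint_positions": joint angles; "dq": joint speeds; "effort": joint torques, N m; "tcp_pos": TCP position; "tcp_rot": TCP orientation; "force": force on the tool from outside, world axes, zero at the start; "wrist_torque": the same for the moment, N m; "gripper_width": opening from 0.0 (shut) to 1.0 (fully open).
Only numpy, scipy, OpenCV 4.12 (cv2) and the standard library are available. Lean on these libraries where they do the work, as an engineer would, in place of code of your own. Each camera call takes 0.05 s, during which the arm holds its last target. There are 200 camera calls.

## Task

Stand the pot of leftover pink paint upright in the open airtight box, then lay the yellow lid squarely over the box so that it rests on its rubber gasket. Then press the lid down firmly but without excessive force, corner by corner in turn rather than all at once, until all four corners are fully home and the lid sits flat and sealed; let go and leave the blue pot, the jar and the brush where they are.

Things in the scene. Friction and masses are not known exactly. Their poses are not given: they have to be found in the camera images.
- box: Open teal plastic box taped to the table (fixed): 170 mm long (x), 140 mm wide (y), walls 8 mm, floor 4 mm, hard rim 60 mm above the table; inside 154 x 124 mm. Origin at the centre of its underside, z up. On each rim corner a black L-shaped rubber gasket stands 7 mm above the rim until pressed.
- lid: Loose mustard-yellow lid, 0.2 to 0.33 kg, 182 (x) x 152 mm (y), lying right side up. Origin: centre of the lower edge of its 12 mm skirt, which goes outside the box walls with 3 mm clearance a side, either way round. Plate top 18 mm above the origin. Origin above the box's: 55 mm resting on the unpressed gasket, 48 mm fully seated. Half pressed it tilts: pressing a corner lifts the opposite one.
- lid_handle (a point): Grip point of the black bridge handle at the lid's centre: the middle of a bar 70 mm long along the lid's x, 18 mm wide along the lid's y and 14 mm high; the point is 40 mm above the lid's origin (22 mm above the plate's top), the bar's top 47 mm above the origin.
- lid_corner_a (a point): Centre of the flat white spot (18 mm across) on the plate's top at the lid's +x +y corner, where to press; 18 mm above the lid's origin, 73 mm from its centre along x and 58 mm along y. On the box it lies over a gasket corner: 73 mm above the table unpressed, 66 mm fully home.
- lid_corner_b (a point): Centre of the flat white spot (18 mm across) on the plate's top at the lid's +x -y corner, where to press; 18 mm above the lid's origin, 73 mm from its centre along x and 58 mm along y. On the box it lies over a gasket corner: 73 mm above the table unpressed, 66 mm fully home.
- lid_corner_c (a point): Centre of the flat white spot (18 mm across) on the plate's top at the lid's -x -y corner, where to press; 18 mm above the lid's origin, 73 mm from its centre along x and 58 mm along y. On the box it lies over a gasket corner: 73 mm above the table unpressed, 66 mm fully home.
- lid_corner_d (a point): Centre of the flat white spot (18 mm across) on the plate's top at the lid's -x +y corner, where to press; 18 mm above the lid's origin, 73 mm from its centre along x and 58 mm along y. On the box it lies over a gasket corner: 73 mm above the table unpressed, 66 mm fully home.
- gasket_a (a joint): How far the gasket at the box's +x +y corner has been pressed down, in m: 0 = standing 7 mm proud of the rim, 0.007 = flush with the rim (corner fully home; at least 0.0055 counts). It yields at about 10 N, does not spring back and stays where it has been pushed; the lid's own weight does not move it.
- gasket_b (a joint): How far the gasket at the box's +x -y corner has been pressed down, in m: 0 = standing 7 mm proud of the rim, 0.007 = flush with the rim (corner fully home; at least 0.0055 counts). It yields at about 10 N, does not spring back and stays where it has been pushed; the lid's own weight does not move it.
- gasket_c (a joint): How far the gasket at the box's -x -y corner has been pressed down, in m: 0 = standing 7 mm proud of the rim, 0.007 = flush with the rim (corner fully home; at least 0.0055 counts). It yields at about 10 N, does not spring back and stays where it has been pushed; the lid's own weight does not move it.
- gasket_d (a joint): How far the gasket at the box's -x +y corner has been pressed down, in m: 0 = standing 7 mm proud of the rim, 0.007 = flush with the rim (corner fully home; at least 0.0055 counts). It yields at about 10 N, does not spring back and stays where it has been pushed; the lid's own weight does not move it.
- pink_pot: The pot to put away: loose closed round white pot with a pink cap and a pink band, 42 mm across, 44 mm tall, about 0.07 kg, standing upright on the table. Origin at the centre of its underside; z up.
- blue_pot: Bystander: the same kind of pot with a blue cap and band, 42 mm across, 44 mm tall. Origin at the centre of its underside. Leave it alone.
- jar: Bystander: dark red jar with a black cap, 76 mm across, 110 mm tall, standing beyond the work. Origin at the centre of its underside. Leave it alone.
- brush: Bystander: paint brush, 170 mm long, lying on the table between the robot and the work. Its origin lies at its underside; x along the handle. Leave it alone.
Not all that is in view belongs to the job. Of the things that look like the pink_pot, take the one that is farthest from the robot's base at the start. What is shaped like the lid but red is not meant.

How it is judged:
On the way, in this order (a step that is already met when the one before it is completed fails the run):
1. the pink pot stands upright on the floor of the box (x of pink_pot in the frame of box between -0.064 and 0.064 m and y of pink_pot in the frame of box between -0.049 and 0.049 m and z of pink_pot in the frame of box below 0.012 m and angle between pink_pot's own z axis and vertical below 0.15 rad and linear speed of pink_pot below 0.03 m/s), for 0.2 s.
2. the lid lies squarely over the box on the gasket, no gasket corner pressed by more than 3 mm (horizontal distance between lid and box below 0.007 m and angle between the x axis of lid and the x axis of box, either way round below 0.07 rad and angle between lid's own z axis and vertical below 0.1 rad and z of lid in the frame of box below 0.059 m and value of joint each of gasket_a, gasket_b, gasket_c, gasket_d below 0.003 m), for 0.2 s.
3. the corners go down in turn: one gasket corner is pressed by more than 4.5 mm while another is still pressed by less than 3 mm (value of joint any of gasket_a, gasket_b, gasket_c, gasket_d above 0.0045 m and value of joint any of gasket_a, gasket_b, gasket_c, gasket_d below 0.003 m), for 0.1 s.
At the end, for the whole second after the job is handed in: The pink pot stands upright (within 0.15 rad) on the floor of the box; the lid is on the box, centred within 7 mm, squared to it within 0.07 rad, flat within 0.015 rad and at most 1.5 mm above fully seated; all four gasket corners are pressed down by at least 5.5 mm; the lid is at rest and released (x of pink_pot in the frame of box between -0.064 and 0.064 m and y of pink_pot in the frame of box between -0.049 and 0.049 m and z of pink_pot in the frame of box below 0.012 m and angle between pink_pot's own z axis and vertical below 0.15 rad and horizontal distance between lid and box below 0.007 m and angle between the x axis of lid and the x axis of box, either way round below 0.07 rad and angle between lid's own z axis and vertical below 0.015 rad and z of lid in the frame of box below 0.0495 m and linear speed of lid below 0.02 m/s and value of joint each of gasket_a, gasket_b, gasket_c, gasket_d above 0.0055 m); the robot touches nothing.
It fails at once if the lid is forced down on the box with more than 70 N (contact force between lid and box above 70 N).
It fails at once if the blue pot is moved by more than 30 mm or tipped over (distance of blue_pot from where it was at the start of the episode above 0.03 m or angle between blue_pot's own z axis and vertical above 0.5 rad).
It fails at once if the jar is moved by more than 30 mm or tipped over (distance of jar from where it was at the start of the episode above 0.03 m or angle between jar's own z axis and vertical above 0.5 rad).
It fails at once if the brush is moved by more than 30 mm or tipped over (distance of brush from where it was at the start of the episode above 0.03 m).
It also fails if it takes over 72 s, if anything falls off the work surface, if the arm or the gripper's body presses on something with over 40 N, if the wrist force passes 120 N, or if a joint passes its speed limit or range.

## Working session

There is one attempt and no reset: what is moved stays moved. The work goes in short steps, Python scripts to look and compute and a shell command to move; the robot and the scene stay as the last step left them, time stands still between calls to the robot, and variables do not carry over. Pictures are saved under pics/ and viewed, about 8 in all and at most 12, crops included, and the job is handed in when it is done.

```bash
ls; mkdir -p pics
python3 - <<'E'
from plant import env, grab_frame
import cv2,numpy as np
for n in("top","side"):
    f=grab_frame(n); np.savez(f"pics/{n}0.npz",**f); cv2.imwrite(f"pics/{n}0.png",f["frame"][:,:,::-1])
    print(n,f["intrinsics"].round(1).tolist(),f["extrinsics"].round(3).tolist())
s=env.get_state();print(s)
E
```

```text
pics
top [[460.1, 0.0, 319.8], [0.0, 460.1, 246.5], [0.0, 0.0, 1.0]] [[0.02, -0.984, 0.178, 0.427], [-1.0, -0.019, 0.005, -0.007], [-0.002, -0.178, -0.984, 1.038], [0.0, 0.0, 0.0, 1.0]]
side [[434.0, 0.0, 311.7], [0.0, 434.0, 239.7], [0.0, 0.0, 1.0]] [[-0.723, -0.404, 0.561, 0.155], [-0.691, 0.447, -0.568, 0.43], [-0.022, -0.798, -0.602, 0.532], [0.0, 0.0, 0.0, 1.0]]
{'t': 0.1, 'joint_positions': array([-1.38510556e+00,  3.59437838e-01,  1.51132499e+00, -4.53448022e-06,
        1.27253344e+00, -1.15097322e-01]), 'dq': array([-0.00021007, -0.00132931, -0.003242  , -0.00063273,  0.00078632,
       -0.00063464]), 'effort': array([ 3.49077925e-05, -5.28650808e+01, -2.79349530e+01, -1.88291951e-04,
        5.02933879e-03,  1.53723954e-05]), 'tcp_pos': array([ 0.17764046, -0.57244672,  0.23053447]), 'tcp_rot': array([-1.68335083,  1.5690927 ,  1.75903125]), 'force': array([ 0.13083296, -0.12003291, -0.09157598]), 'wrist_torque': array([ 0.0122206 , -0.00991875, -0.03391704]), 'gripper_width': 1.002191549886049}
```

View pics/top0.png

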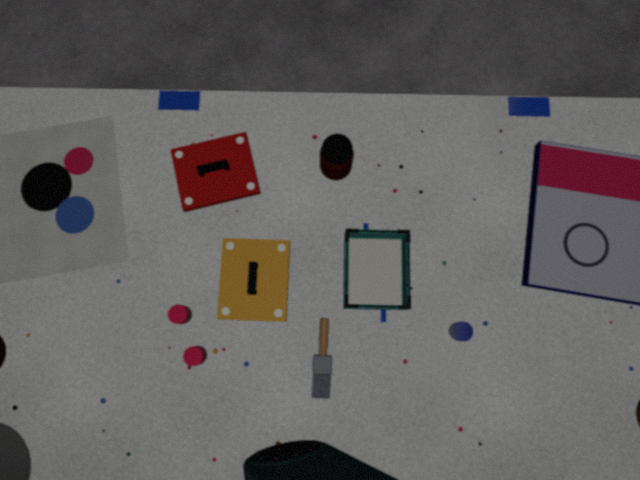

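View pics/side0.png

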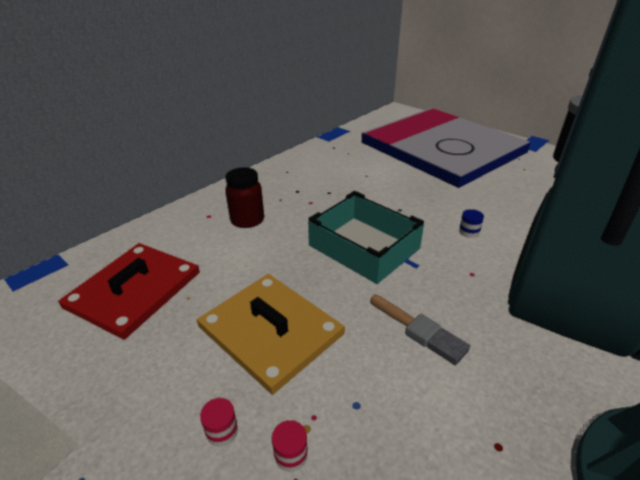

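Top view: candidates for the pink pot are the pots at (179,314) and (195,356), plus a flat pink print at (79,160), which is not a pot. The yellow lid is at (254,279), the red decoy at (215,171), the box at (377,269), blue pot at (461,331), brush at (321,360) and jar at (337,157). The side view confirms that both pots are upright, at (219,420) and (290,443).

```bash
cat > h.py <<'E'
import numpy as np,cv2
def ray(f,uv,z):
    uv=np.atleast_2d(uv).astype(float);K=f["intrinsics"];T=f["extrinsics"]
    d=np.c_[uv,np.ones(len(uv))]@np.linalg.inv(K).T@T[:3,:3].T
    o=T[:3,3]; s=(z-o[2])/d[:,2]; return o+d*s[:,None]
def proj(f,p):
    T=np.linalg.inv(f["extrinsics"]);c=np.atleast_2d(p)@T[:3,:3].T+T[:3,3];q=c@f["intrinsics"].T
    return q[:,:2]/q[:,2:]
def blobs(f,lo,hi,amin=30,roi=None):
    hsv=cv2.cvtColor(f["frame"],cv2.COLOR_RGB2HSV);m=cv2.inRange(hsv,np.array(lo),np.array(hi))
    if roi: k=np.zeros_like(m);x0,y0,x1,y1=roi;k[y0:y1,x0:x1]=1;m=m*k
    n,l,st,c=cv2.connectedComponentsWithStats(m)
    return [(c[i].round(1),st[i,4],(l==i)) for i in range(1,n) if st[i,4]>=amin]
def pts(f,mask):
    v,u=np.nonzero(mask&(f["depth"]>0));d=f["depth"][v,u];K=f["intrinsics"];T=f["extrinsics"]
    c=np.c_[(u-K[0,2])/K[0,0]*d,(v-K[1,2])/K[1,1]*d,d];return c@T[:3,:3].T+T[:3,3]
E
python3 - <<'E'
from h import *
T=dict(np.load("pics/top0.npz"));S=dict(np.load("pics/side0.npz"))
np.set_printoptions(precision=4,suppress=True)
for n,f in(("top",T),("side",S)):
    print(n)
    for c,a,m in blobs(f,(160,120,60),(179,255,255)):
        p=pts(f,m);top=p[p[:,2]>.038]
        print("pink",c,a,"z95",np.percentile(p[:,2],95) if len(p) else 0,"cap", top.mean(0) if len(top) else 0, 'mid',(top.min(0)+top.max(0))/2 if len(top) else 0,len(top))
    for c,a,m in blobs(f,(18,120,60),(30,255,255),500):
        cn=max(cv2.findContours(m.astype(np.uint8),0,2)[0],key=cv2.contourArea);p=pts(f,m)
        print("yellow",c,a,"z",np.percentile(p[:,2],[5,50,95]))
        h=cv2.morphologyEx(m.astype(np.uint8),cv2.MORPH_CLOSE,np.ones((15,15)))
        # white spots: holes
        cs,hi=cv2.findContours(m.astype(np.uint8),cv2.RETR_CCOMP,2)
        for k,cc in enumerate(cs):
            if hi[0][k][3]>=0 and cv2.contourArea(cc)>15:
                M=cv2.moments(cc);uv=(M['m10']/M['m00'],M['m01']/M['m00']);print("hole",np.round(uv,1),cv2.contourArea(cc),ray(f,uv,.018)[0])
    for c,a,m in blobs(f,(75,60,20),(95,255,255),500):
        p=pts(f,m);r=p[p[:,2]>.055];print("teal",c,a,"rim",np.percentile(r,[1,50,99],axis=0) if len(r) else 0)
        cn=(m*255).astype(np.uint8)
        if n=="top" and len(r):
            q=cv2.minAreaRect(r[(r[:,2]<.075)][:,:2].astype(np.float32)*1000);print(q)
E
```

```text
top
pink [589.2 172.3] 4135 z95 0.03458743163398017 cap [ 0.8053 -0.59    0.0386] mid [ 0.8053 -0.59    0.0386] 2
pink [ 78.1 160.6] 610 z95 0.0034818915396112467 cap 0 mid 0 0
pink [177.8 313.9] 307 z95 0.04632716368411751 cap [0.454  0.3006 0.0433] mid [0.4539 0.3013 0.0432] 288
pink [193.3 355.9] 322 z95 0.04578069608671281 cap [0.3671 0.2614 0.0431] mid [0.3679 0.2613 0.0434] 299
yellow [253.7 279.7] 4880 z [0.0142 0.0172 0.0204]
hole [277.8 312.7] 84.5 [0.4617 0.088  0.018 ]
hole [225.  310.9] 80.0 [0.4633 0.2042 0.018 ]
hole [252.  277.7] 306.0 [0.5377 0.1481 0.018 ]
hole [281.1 247.2] 77.5 [0.6078 0.0858 0.018 ]
hole [229.7 245.5] 77.0 [0.6094 0.2018 0.018 ]
teal [383.6 256.4] 1128 rim [[ 0.4838 -0.1933  0.0556]
 [ 0.5817 -0.1338  0.0603]
 [ 0.6423 -0.055   0.0684]]
((562.7105712890625, -124.45455932617188), (138.727783203125, 161.79566955566406), 89.45630645751953)
side
pink [410.6 125.8] 1359 z95 0.03317022513273006 cap 0 mid 0 0
pink [217.1 415.1] 949 z95 0.045268232492244986 cap [0.4512 0.3036 0.0436] mid [0.4527 0.3028 0.0422] 860
pink [289.  439.1] 1072 z95 0.04527029801043453 cap [0.3645 0.2644 0.0437] mid [0.3659 0.2635 0.0424] 984
pink [222.5 435.9] 132 z95 0.021123064093661548 cap 0 mid 0 0
pink [291.2 461.9] 128 z95 0.02213025258686688 cap 0 mid 0 0
yellow [270.7 331.9] 8343 z [0.009  0.0176 0.0192]
hole [272.  371.4] 144.0 [0.4625 0.2049 0.018 ]
hole [328.4 326. ] 109.0 [0.4605 0.0888 0.018 ]
hole [211.6 318.1] 104.5 [0.6086 0.2027 0.018 ]
hole [269.5 315.1] 671.5 [0.5451 0.1357 0.018 ]
hole [266.8 282.3] 84.5 [0.6065 0.087  0.018 ]
teal [593.6 208.4] 23991 rim [[0.1336 0.0348 0.244 ]
 [0.1998 0.0854 0.3316]
 [0.2318 0.1099 0.4713]]
teal [365. 237.] 5060 rim [[ 0.4737 -0.1899  0.0552]
 [ 0.5454 -0.1139  0.059 ]
 [ 0.6387 -0.0536  0.066 ]]
teal [605.5 449.5] 2711 rim [[0.0694 0.0324 0.0551]
 [0.0785 0.0362 0.0669]
 [0.0893 0.0405 0.09  ]]
```

Run:
```python
import cv2,numpy as np
a=cv2.imread("pics/top0.png")[215:380,150:430];b=cv2.imread("pics/side0.png")[370:480,170:340]
a=cv2.convertScaleAbs(cv2.resize(a,None,fx=2.8,fy=2.8,interpolation=2),alpha=1.4)
b=cv2.resize(b,None,fx=1,fy=1)
a[-110:,-170:]=b
cv2.imwrite("pics/crop1.png",a);print(a.shape)
```

```text
(462, 784, 3)
```

View pics/crop1.png

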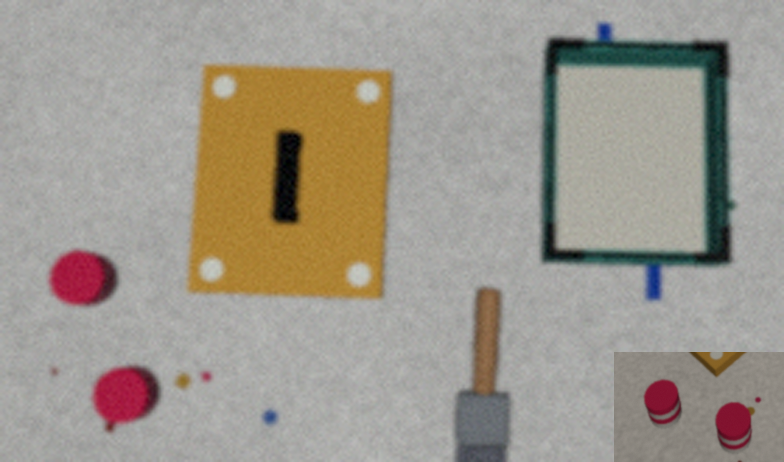

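The crop shows that both pots are pink-capped. The one at (179,314), range 0.544 m, is farther than the other at 0.45 m, so I take it. Next I measure the box pose from its edges and set up the helper that works out moves.

```bash
cat >> h.py <<'E'
from scipy.spatial.transform import Rotation as Ro
def need(s,pos,yaw):
    """shift (in 3cm units, tool axes) and turn (fraction of 360deg, tool axes) to reach pos with jaw axis (tool y) at angle yaw from world +y or -y"""
    R=Ro.from_euler('xyz',s["tcp_rot"]).as_matrix();out=[]
    for sg in(1,-1):
        y=sg*np.array([-np.sin(yaw),np.cos(yaw),0]);x=np.array([0,0,-1.]);G=np.c_[x,y,np.cross(x,y)]
        out.append((G,Ro.from_matrix(R.T@G).as_rotvec()/(2*np.pi)))
    return R, R.T@(np.array(pos)-s["tcp_pos"])/.03, out
E
python3 - <<'E'
from h import *
from plant import env
T=dict(np.load("pics/top0.npz"));S=dict(np.load("pics/side0.npz"))
np.set_printoptions(precision=4,suppress=True)
hsv=cv2.cvtColor(T["frame"],cv2.COLOR_RGB2HSV);print(hsv[270,325:360,2].tolist(),hsv[270,400:425,2].tolist())
g=hsv[:,:,2].astype(float)
def edge(vals,th): # first crossing below th
    i=np.argmax(vals<th);return i-1+(vals[i-1]-th)/(vals[i-1]-vals[i])
th=(np.median(g[200:330,325:340])+g[270,346])/2
L=[(330+edge(g[r,330:],th),r) for r in range(245,296,2)]
Rr=[(425-edge(g[r,425:300:-1],th),r) for r in range(245,296,2)]
Tp=[(c,215+edge(g[215:,c],th)) for c in list(range(373,400,2))]
B=[(c,322-edge(g[322:200:-1,c],th)) for c in range(355,377,2)]
for n,e,z,ax in(("left+y base",L,0,1),("right-y rim",Rr,.06,1),("top+x rim",Tp,.06,0),("bottom-x base",B,0,0)):
    p=ray(T,e,z);q=np.polyfit(p[:,1-ax],p[:,ax],1);print(n,"slope",q[0],"coord",np.median(p[:,ax]),"mid",p.mean(0))
for n,f in(("top",T),("side",S)):
    h=cv2.cvtColor(f["frame"],cv2.COLOR_RGB2HSV)
    p=pts(f,h[:,:,2]<130);k=(p[:,2]>.05)&(p[:,2]<.08)&(p[:,0]>.4)&(p[:,0]<.7)&(p[:,1]<0)&(p[:,1]>-.25)
    print(n,np.percentile(p[k],[1,99],axis=0)); print(cv2.minAreaRect((p[k][:,:2]*1000).astype(np.float32)))
s=env.get_state();R,d,o=need(s,(.4525,.302,.12),0);print(R,d,[x[1] for x in o])
E
```

```text
[113, 119, 120, 117, 120, 119, 124, 119, 121, 122, 120, 116, 117, 117, 119, 121, 120, 117, 89, 66, 49, 41, 51, 86, 111, 112, 124, 124, 126, 124, 121, 121, 119, 121, 123] [113, 96, 68, 43, 29, 35, 44, 45, 36, 55, 89, 114, 118, 120, 122, 120, 121, 122, 120, 123, 122, 122, 118, 122, 123]
left+y base slope -0.004279649533583569 coord -0.05592315887934633 mid [ 0.5614 -0.0559  0.    ]
right-y rim slope 0.010025556174658496 coord -0.19454502781119412 mid [ 0.5564 -0.1948  0.06  ]
top+x rim slope -0.02266128645404175 coord 0.6436374787585246 mid [ 0.6439 -0.1446  0.06  ]
bottom-x base slope -0.004180235180498955 coord 0.47546140730333936 mid [ 0.4755 -0.1051  0.    ]
top [[ 0.4746 -0.1941  0.0508]
 [ 0.6438 -0.0549  0.0691]]
((559.870361328125, -124.8806381225586), (140.06568908691406, 171.04269409179688), 89.90257263183594)
side [[ 0.4736 -0.1933  0.0502]
 [ 0.643  -0.0536  0.0678]]
((559.2438354492188, -123.81306457519531), (143.47059631347656, 172.43191528320312), 89.69151306152344)
[[-0.0003  0.2963 -0.9551]
 [ 0.0017 -0.9551 -0.2963]
 [-1.     -0.0017 -0.0002]] [  3.7303 -25.1188 -17.3858] [array([-0.4521, -0.0004,  0.    ]), array([0.0479, 0.    , 0.0003])]
```

```bash
python3 -m pendant '[[[0,0,0,0.016,0,0],[0,0,0,0.016,0,0],[0,0,0,0.016,0,0],[0,-1,-1,0,0,0],[0,-1,-1,0,0,0],[0,-1,-1,0,0,0],[0,-1,-1,0,0,0],[0,-1,-1,0,0,0]]]' 1
python3 -m pendant '[[[0,-1,-0.5,0,0,0],[0,-1,-0.5,0,0,0],[0,-1,-0.5,0,0,0],[0,-1,-0.5,0,0,0],[0,-1,-0.5,0,0,0],[0,-1,-0.5,0,0,0],[0,-1,-0.5,0,0,0],[0,-1,-0.5,0,0,0]]]'
python3 -m pendant '[[[0,-1,0,0,0,0],[0,-1,0,0,0,0],[0,-1,0,0,0,0],[0,-1,0,0,0,0],[0,-1,0,0,0,0],[0,-1,0,0,0,0],[0,-1,0,0,0,0],[0,-1,0,0,0,0]]]'
```

```text
t: 0.9
tcp_pos: [0.3286, -0.4216, 0.231]
tcp_rot: [-1.17, 1.57, 1.97]
force: [0.8, 0.4, 0.5]
gripper_width: 0.996
t: 1.7
tcp_pos: [0.4482, -0.1818, 0.2311]
tcp_rot: [-0.684, 1.57, 2.457]
force: [-0.6, -0.3, 0.7]
gripper_width: 1.002
t: 2.5
tcp_pos: [0.4478, 0.058, 0.2311]
tcp_rot: [-0.23, 1.57, 2.911]
force: [-0.1, 0.8, 0.3]
gripper_width: 0.998
```

```bash
python3 -m pendant '[[[0,-1,0,0,0,0],[0,-1,0,0,0,0],[0,-1,0,0,0,0],[0,-1,0,0,0,0],[0,-1,0,0,0,0],[0,-1,0,0,0,0],[0,-1,0,0,0,0],[0,-1,0,0,0,0]]]'
python3 -m pendant '[[[1,-0.1,-0.15,0,0,0],[1,0,0,0,0,0],[1,0,0,0,0,0],[0.5,0,0,0,0,0]]]'
python3 - <<'E'
from h import *
from plant import env,grab_frame
np.set_printoptions(precision=4,suppress=True)
f=grab_frame("side");cv2.imwrite("pics/s1.png",f["frame"][:,:,::-1])
s=env.get_state();print(s["tcp_pos"],s["joint_positions"])
R,d,o=need(s,(.4525,.302,.009),0);print(d,o[1][1]);print(proj(f,[s["tcp_pos"],(.4525,.302,.044)]))
for n in("top","side"):
    f=grab_frame(n)
    for c,a,m in blobs(f,(160,120,60),(179,255,255),40):
        p=pts(f,m);p=p[(p[:,2]>.038)&(p[:,2]<.06)];
        if len(p)>20:print(n,c,(p.min(0)+p.max(0))/2)
E
```

```text
t: 3.3
tcp_pos: [0.448, 0.2979, 0.231]
tcp_rot: [0.363, 1.57, -2.779]
force: [0.2, 0.5, 0.3]
gripper_width: 0.997
t: 3.7
tcp_pos: [0.4511, 0.299, 0.1235]
tcp_rot: [0.436, 1.566, -2.706]
force: [-0.2, -0.3, -0.2]
gripper_width: 1.001
[0.4502 0.2985 0.1221] [0.4575 0.4031 1.7555 0.0001 0.9899 2.0289]
[ 3.7693 -0.1279 -0.1002] [-0.0001  0.001  -0.0005]
[[210.3283 372.3028]
 [217.1861 412.0169]]
top [193.5 355.8] [0.3679 0.2624 0.044 ]
side [217.1 415. ] [0.4529 0.303  0.0423]
side [289.  439.1] [0.3656 0.2636 0.0423]
```

View pics/s1.png

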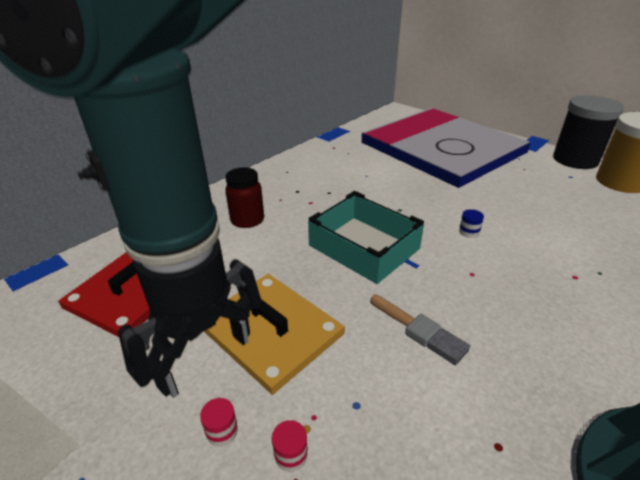

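The picture shows the open gripper above the far pot at (219,420), with its tips around (170,385) and (243,335). I go down, grip and lift.

```bash
python3 -m pendant '[[[0.97,-0.1,-0.08,0,0,0],[1,0,0,0,0,0],[1,0,0,0,0,0],[0.8,0,0,0,0,0],[0,0,0,0,0,0],[0,0,0,0,0,0]]]'
python3 -m pendant '[[[0,0,0,0,0,0],[0,0,0,0,0,0],[0,0,0,0,0,0],[0,0,0,0,0,0],[0,0,0,0,0,0],[0,0,0,0,0,0],[0,0,0,0,0,0],[0,0,0,0,0,0]]]' 0
python3 -m pendant '[[[-0.5,0,0,0,0,0],[-1,0,0,0,0,0],[-1,0,0,0,0,0],[-1,0,0,0,0,0],[-1,0,0,0,0,0],[0,0,0,0,0,0]]]'
```

```text
t: 4.45
tcp_pos: [0.4561, 0.3031, 0.0142]
tcp_rot: [-2.557, 1.57, 0.583]
force: [0.4, 0.1, -0.6]
gripper_width: 1.0
t: 5.25
tcp_pos: [0.4561, 0.3032, 0.0147]
tcp_rot: [-2.619, 1.569, 0.521]
force: [-1.2, -0.3, 9.0]
gripper_width: 0.469
t: 5.85
tcp_pos: [0.4581, 0.3042, 0.1527]
tcp_rot: [-2.67, 1.562, 0.471]
force: [0.8, 0.6, -0.7]
gripper_width: 0.467
```

```bash
python3 -m pendant '[[[0,0.95,-0.225,0,0,0],[0,0.95,-0.225,0,0,0],[0,0.95,-0.225,0,0,0],[0,0.95,-0.225,0,0,0],[0,0.95,-0.225,0,0,0],[0,0.95,-0.225,0,0,0],[0,0.95,-0.225,0,0,0],[0,0.95,-0.225,0,0,0]]]'
python3 -m pendant '[[[0,0.95,-0.225,0,0,0],[0,0.95,-0.225,0,0,0],[0,0.95,-0.225,0,0,0],[0,0.95,-0.225,0,0,0],[0,0.95,-0.225,0,0,0],[0,0.95,-0.225,0,0,0],[0,0.95,-0.225,0,0,0],[0,0,0,0,0,0]]]'
python3 - <<'E'
from h import *
from plant import env,grab_frame
np.set_printoptions(precision=4,suppress=True)
f=grab_frame("side");cv2.imwrite("pics/s2.png",f["frame"][:,:,::-1])
s=env.get_state();print(s["tcp_pos"])
R,d,o=need(s,(.5593,-.125,.020),0);print(d,o[1][1])
for c,a,m in blobs(f,(160,120,60),(179,255,255),40,(200,100,560,330)): print(c,a,np.median(pts(f,m),axis=0))
E
```

```text
t: 6.65
tcp_pos: [0.5087, 0.0735, 0.1476]
tcp_rot: [-0.115, 1.57, 3.026]
force: [-0.0, 0.6, -0.6]
gripper_width: 0.475
t: 7.45
tcp_pos: [0.5572, -0.1283, 0.1477]
tcp_rot: [2.178, 1.569, -0.968]
force: [-0.2, 0.3, 0.0]
gripper_width: 0.471
[ 0.5562 -0.1263  0.1475]
[ 4.2508 -0.0434 -0.1037] [-0.0005  0.0001  0.    ]
[422.8 122.3] 895 [ 0.7737 -0.6812  0.0316]
[375.3 169.5] 222 [ 0.544  -0.1264  0.1761]
[373.8 185.5] 68 [ 0.5387 -0.1164  0.1492]
```

View pics/s2.png

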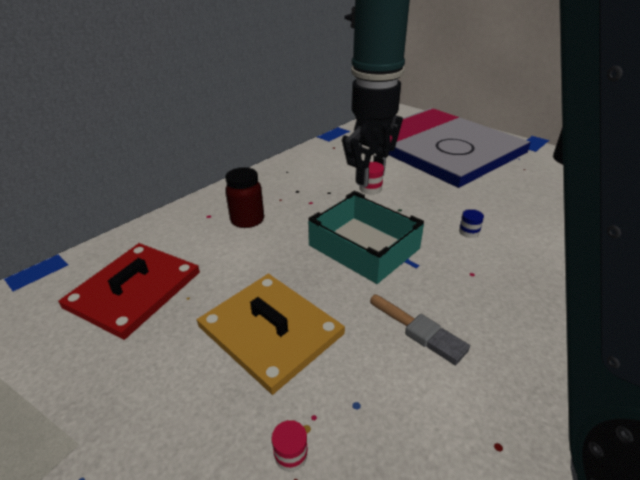

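The pot hangs upright in the gripper at (374,178), above the box. I lower it, open part-way and rise.

```bash
python3 -m pendant '[[[1,-0.04,-0.1,0,0,0],[1,0,0,0,0,0],[1,0,0,0,0,0],[0.7,0,0,0,0,0],[0.4,0,0,0,0,0],[0.15,0,0,0,0,0],[0,0,0,0,0,0],[0,0,0,0,0,0]]]'
python3 -m pendant '[[[0,0,0,0,0,0],[0,0,0,0,0,0],[0,0,0,0,0,0],[0,0,0,0,0,0],[0,0,0,0,0,0],[0,0,0,0,0,0]]]' 0.75
python3 -m pendant '[[[-0.5,0,0,0,0,0],[-1,0,0,0,0,0],[-1,0,0,0,0,0],[-1,0,0,0,0,0],[-1,0,0,0,0,0],[0,0,0,0,0,0]]]'
python3 - <<'E'
from h import *
from plant import env,grab_frame
np.set_printoptions(precision=4,suppress=True)
s=env.get_state();print(s["tcp_pos"])
for n in("side","top"):
    f=grab_frame(n)
    for c,a,m in blobs(f,(160,100,40),(179,255,255),20,(300,200,440,330)): p=pts(f,m);print(n,c,a,(p.min(0)+p.max(0))/2,p.max(0))
R,d,o=need(s,(.535,.1455,.10),-.015);print(d,o[1][1])
f=grab_frame("side");cv2.imwrite("pics/s3.png",cv2.resize(f["frame"][150:330,250:490,::-1],None,fx=2.5,fy=2.5))
E
```

```text
t: 8.3
tcp_pos: [0.56, -0.1237, 0.0216]
tcp_rot: [2.883, 1.569, -0.259]
force: [0.1, -0.1, -1.1]
gripper_width: 0.474
t: 8.9
tcp_pos: [0.5592, -0.1236, 0.0207]
tcp_rot: [-1.202, 1.571, 1.939]
force: [-0.4, -0.9, -0.2]
gripper_width: 0.745
t: 9.5
tcp_pos: [0.5621, -0.1246, 0.1599]
tcp_rot: [2.818, 1.563, -0.324]
force: [0.6, 0.8, 0.9]
gripper_width: 0.751
[ 0.5621 -0.1246  0.1599]
side [364.9 230. ] 311 [ 0.5651 -0.1441  0.0297] [ 0.5936 -0.1016  0.0498]
side [365.  244.1] 80 [ 0.5328 -0.0931  0.0414] [ 0.5662 -0.0544  0.0679]
top [376.5 271.6] 203 [ 0.5227 -0.0963  0.3285] [ 0.57   -0.0487  0.6329]
[ 1.9688 -9.0069  0.9257] [ 0.0023 -0.0012 -0.0004]
```

View pics/s3.png

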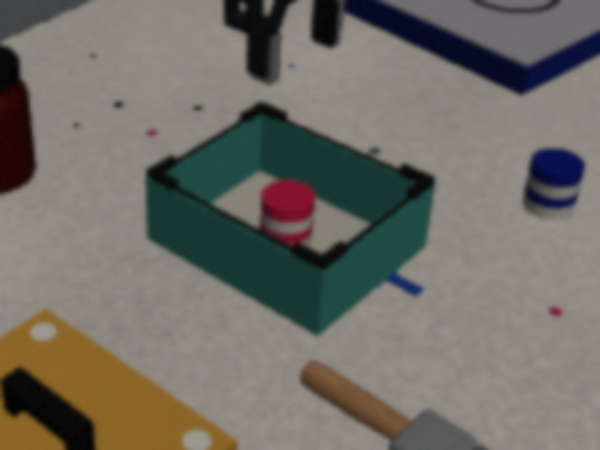

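The pink pot stands upright in the box, at (287,210) in the crop. Next is the lid handle.

```bash
python3 -m pendant '[[[0,-1,0.1,0,0,0],[0,-1,0.1,0,0,0],[0,-1,0.1,0,0,0],[0,-1,0.1,0,0,0],[0,-1,0.1,0,0,0],[0,-1,0.1,0,0,0],[0,-1,0.1,0,0,0],[0,-1,0.1,0,0,0]]]'
python3 -m pendant '[[[0.5,-1,0.1,0.002,0,0],[0.8,0,0,0,0,0],[0.5,0,0,0,0,0],[0,0,0,0,0,0]]]'
python3 - <<'E'
from h import *
from plant import env,grab_frame
np.set_printoptions(precision=4,suppress=True)
s=env.get_state();print(s["tcp_pos"],s["joint_positions"])
R,d,o=need(s,(.535,.1455,.025),-.015);print(d,o[1][1],R[:,1])
E
```

```text
t: 10.45
tcp_pos: [0.5339, 0.1175, 0.1539]
tcp_rot: [0.061, 1.567, -3.082]
force: [0.5, -0.5, 0.3]
gripper_width: 0.75
t: 10.85
tcp_pos: [0.5292, 0.1463, 0.0982]
tcp_rot: [0.148, 1.563, -3.006]
force: [-0.9, -0.0, -0.3]
gripper_width: 0.748
[0.5292 0.1463 0.0982] [0.1438 0.4467 1.7562 0.0001 0.9462 1.7272]
[ 2.4397  0.0204 -0.2116] [ 0.0004  0.0012 -0.0002] [-0.0127 -0.9999  0.0011]
```

```bash
python3 -m pendant '[[[1,0.02,-0.2,0,0.001,0],[0.8,0,0,0,0,0],[0.4,0,0,0,0,0],[0.2,0,0,0,0,0],[0,0,0,0,0,0]]]'
python3 - <<'E'
from h import *
from plant import env
np.set_printoptions(precision=4,suppress=True)
s=env.get_state();R,d,o=need(s,(.535,.1455,.025),-.015);print(s["tcp_pos"],d,o[1][1])
E
```

```text
t: 11.35
tcp_pos: [0.5383, 0.1456, 0.0294]
tcp_rot: [3.126, 1.566, -0.029]
force: [-0.6, 0.9, 0.4]
gripper_width: 0.75
[0.5383 0.1456 0.0294] [0.1454 0.0032 0.1123] [ 0.0002 -0.0008 -0.    ]
```

```bash
python3 -m pendant '[[[0.14,0,0.1,0,-0.0008,0],[0,0,0,0,0,0],[0,0,0,0,0,0]]]'
python3 -m pendant '[[[0,0,0,0,0,0],[0,0,0,0,0,0],[0,0,0,0,0,0],[0,0,0,0,0,0],[0,0,0,0,0,0],[0,0,0,0,0,0],[0,0,0,0,0,0],[0,0,0,0,0,0]]]' 0
python3 - <<'E'
from h import *
from plant import env
np.set_printoptions(precision=4,suppress=True)
s=env.get_state();R,d,o=need(s,(.535,.1455,.025),-.015);print(s["tcp_pos"],d,o[1][1])
E
python3 -m pendant '[[[-0.3,0,0,0,0,0],[-0.6,0,0,0,0,0],[-1,0,0,0,0,0],[-1,0,0,0,0,0],[-1,0,0,0,0,0],[-0.5,0,0,0,0,0],[0,0,0,0,0,0],[0,0,0,0,0,0]]]'
```

```text
t: 11.65
tcp_pos: [0.5361, 0.1459, 0.0261]
tcp_rot: [-3.019, 1.569, 0.109]
force: [0.0, 0.0, 0.4]
gripper_width: 0.75
t: 12.45
tcp_pos: [0.536, 0.1458, 0.0259]
tcp_rot: [-3.056, 1.569, 0.072]
force: [-0.4, -0.6, 4.8]
gripper_width: 0.196
[0.536  0.1458 0.0259] [0.0301 0.0101 0.0336] [ 0.0003 -0.0003  0.    ]
t: 13.25
tcp_pos: [0.5351, 0.1457, 0.1572]
tcp_rot: [-3.059, 1.57, 0.069]
force: [0.0, -0.2, -2.4]
gripper_width: 0.195
```

```bash
python3 -m pendant '[[[0,0.5,-0.095,-0.001,0,0],[0,1,-0.095,-0.001,0,0],[0,1,-0.095,0,0,0],[0,1,-0.095,0,0,0],[0,1,-0.095,0,0,0],[0,1,-0.095,0,0,0],[0,1,-0.095,0,0,0],[0,1,-0.095,0,0,0]]]'
python3 -m pendant '[[[0,1,-0.095,0,0,0],[0,0.5,0,0,0,0],[0,0,0,0,0,0],[0,0,0,0,0,0],[0,0,0,0,0,0]]]'
cat > m.py <<'E'
from h import *
from plant import env,grab_frame
import sys
np.set_printoptions(precision=4,suppress=True)
s=env.get_state();R,d,o=need(s,(.5605,-.1245,.10),0);print(s["tcp_pos"],d,o[1][1],s["force"])
Z=float(sys.argv[1]) if len(sys.argv)>1 else s["tcp_pos"][2]-.0259+.018
for n in("top","side"):
    f=grab_frame(n);cv2.imwrite(f"pics/{sys.argv[2] if len(sys.argv)>2 else 'x'}_{n}.png",f["frame"][:,:,::-1])
    b=[x for x in blobs(f,(18,110,40),(30,255,255),500)]
    for c,a,m in b:
        p=pts(f,m);q=p[p[:,2]>np.percentile(p[:,2],50)-.006];A=np.c_[q[:,:2]-q[:,:2].mean(0),np.ones(len(q))];co=np.linalg.lstsq(A,q[:,2],rcond=None)[0]
        print(n,c,a,"z",np.median(p[:,2]),"slopes",co[:2])
        cs,hi=cv2.findContours(m.astype(np.uint8),cv2.RETR_CCOMP,2)
        for k,cc in enumerate(cs):
            if hi[0][k][3]>=0 and 25<cv2.contourArea(cc)<250:
                M=cv2.moments(cc);uv=(M['m10']/M['m00'],M['m01']/M['m00']);print("hole",np.round(uv,1),ray(f,uv,Z)[0])
E
python3 m.py
```

```text
t: 14.05
tcp_pos: [0.5564, -0.0802, 0.1555]
tcp_rot: [-0.45, 1.568, 2.691]
force: [0.1, -0.1, -1.7]
gripper_width: 0.198
t: 14.55
tcp_pos: [0.56, -0.1229, 0.157]
tcp_rot: [-1.439, 1.57, 1.703]
force: [-0.5, 0.1, -2.2]
gripper_width: 0.195
[ 0.56   -0.1229  0.157 ] [ 1.8987  0.0553 -0.0171] [-0.      0.      0.0002] [-0.5363  0.1293 -2.2121]
top [351.  243.3] 802 z 0.1486189456133834 slopes [-1.6177  1.3688]
hole [352.3 224.6] [ 0.6327 -0.0655  0.1491]
top [392.4 288.8] 2174 z 0.14836841400320183 slopes [-0.0624  0.2906]
hole [412.  299.9] [ 0.4867 -0.1812  0.1491]
side [368. 191.] 4545 z 0.1484930850382613 slopes [ 0.004 -0.006]
hole [380.6 208.9] [ 0.486  -0.0647  0.1491]
hole [420.1 182.4] [ 0.4857 -0.1798  0.1491]
hole [314.6 179.6] [ 0.6315 -0.0642  0.1491]
```

```bash
python3 -m pendant '[[[0.5,0.055,-0.01,0,0,0],[0.7,0,0,0,0,0],[0.5,0,0,0,0,0],[0.2,0,0,0,0,0],[0,0,0,0,0,0],[0,0,0,0,0,0]]]'
python3 m.py
```

```text
t: 15.25
tcp_pos: [0.5615, -0.1258, 0.1011]
tcp_rot: [3.053, 1.569, -0.089]
force: [0.7, -0.3, -1.8]
gripper_width: 0.199
[ 0.5615 -0.1258  0.1011] [ 0.0373 -0.0421  0.0344] [-0.     -0.0003 -0.    ] [ 0.6873 -0.2517 -1.7853]
top [350.4 248.2] 715 z 0.09279865694755352 slopes [-1.5682  1.9922]
hole [351.9 229.9] [ 0.6342 -0.0684  0.0932]
top [389.7 290.5] 1925 z 0.09237361919112747 slopes [-0.2004  0.4655]
hole [408.  300.9] [ 0.4883 -0.1839  0.0932]
side [367.  216.5] 4438 z 0.09267207752296514 slopes [ 0.005  -0.0054]
hole [378.3 235.8] [ 0.4875 -0.0672  0.0932]
hole [416.4 208.2] [ 0.4871 -0.1826  0.0932]
hole [315.4 204.6] [ 0.6341 -0.0676  0.0932]
```

```bash
python3 -m pendant '[[[0.2,-0.04,0.05,0,0,0],[0.12,0,0,0,0,0],[0.1,0,0,0,0,0],[0.06,0,0,0,0,0]]]'
python3 -m pendant '[[[0.05,0,0,0,0,0],[0.05,0,0,0,0,0],[0,0,0,0,0,0]]]'
```

```text
t: 15.75
tcp_pos: [0.5593, -0.1247, 0.0857]
tcp_rot: [-2.778, 1.57, 0.363]
force: [-0.5, 0.2, -1.7]
gripper_width: 0.197
t: 16.05
tcp_pos: [0.5595, -0.1248, 0.0829]
tcp_rot: [-2.958, 1.57, 0.183]
force: [-0.2, -0.5, -1.6]
gripper_width: 0.196
```

```bash
python3 -m pendant '[[[0.05,0,0,0,0,0],[0,0,0,0,0,0]]]'; python3 m.py 0.074 a
```

```text
t: 16.25
tcp_pos: [0.5595, -0.1248, 0.0815]
tcp_rot: [-3.045, 1.57, 0.096]
force: [1.4, 0.5, -1.6]
gripper_width: 0.198
[ 0.5595 -0.1248  0.0815] [-0.6159 -0.0088 -0.0338] [-0.0001 -0.0002  0.    ] [ 1.3581  0.545  -1.5897]
top [349.3 250.3] 668 z 0.07305442943729246 slopes [-1.6498  2.2416]
hole [350.8 232.8] [ 0.6321 -0.0673  0.074 ]
top [388.7 291.3] 1738 z 0.0728822046427352 slopes [-0.5593  0.7141]
hole [405.8 302.5] [ 0.4861 -0.1829  0.074 ]
side [366.7 226. ] 4377 z 0.07291227274053161 slopes [ 0.0044 -0.0042]
hole [378.2 245.8] [ 0.4848 -0.0657  0.074 ]
hole [415.7 217.6] [ 0.4849 -0.1813  0.074 ]
hole [316.3 214.3] [ 0.6303 -0.0656  0.074 ]
```

View pics/a_side.png

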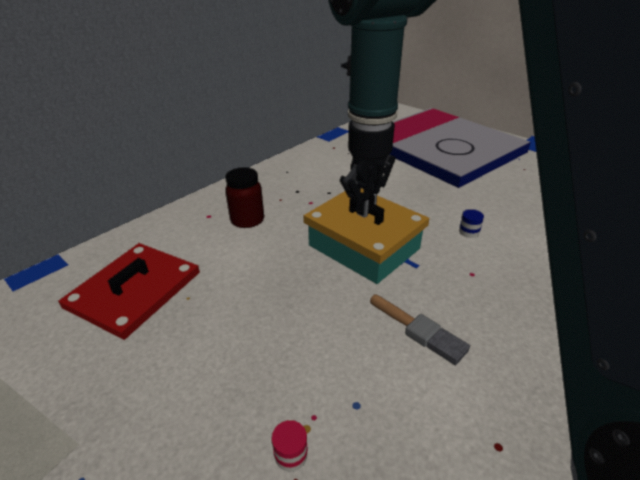

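The lid sits squarely over the box at (367,226), with its plate at 73 mm, so it is resting on the gasket. I release it, rise and shut the fingers for pressing.

```bash
python3 -m pendant '[[[0.01,0,0,0,0,0],[0,0,0,0,0,0],[0,0,0,0,0,0],[0,0,0,0,0,0],[0,0,0,0,0,0],[0,0,0,0,0,0]]]' 0.75
python3 -m pendant '[[[-0.5,0,0,0,0,0],[-1,0,0,0,0,0],[-1,0,0,0,0,0],[-0.5,0,0,0,0,0],[0,0,0,0,0,0],[0,0,0,0,0,0]]]'
python3 -m pendant '[[[0,0,-0.5,0,0,0],[0,-0.5,-0.9,0,0,0],[0,-0.7,-1,0,0,0],[0,-0.73,0,0,0,0],[0,0,0,0,0,0],[0,0,0,0,0,0]]]' 0
python3 m.py 0.073 b
python3 - <<'E'
from h import *
from plant import env
np.set_printoptions(precision=4,suppress=True)
s=env.get_state();print(need(s,(.632,-.0665,.080),0)[1],s["gripper_width"])
E
```

```text
t: 16.95
tcp_pos: [0.5596, -0.1248, 0.0814]
tcp_rot: [-3.09, 1.569, 0.051]
force: [0.2, -0.6, 0.6]
gripper_width: 0.748
t: 17.55
tcp_pos: [0.5592, -0.1247, 0.1711]
tcp_rot: [-3.102, 1.569, 0.039]
force: [-0.8, -0.9, -0.6]
gripper_width: 0.748
t: 18.15
tcp_pos: [0.6303, -0.0666, 0.1697]
tcp_rot: [-0.124, 1.569, 3.018]
force: [0.2, -0.1, 0.5]
gripper_width: 0.001
[ 0.6303 -0.0666  0.1697] [2.3269 1.9296 2.322 ] [0.0001 0.0003 0.    ] [ 0.1671 -0.0605  0.4528]
top [369.6 248.8] 2294 z 0.07226471442959936 slopes [-1.4893  0.2999]
side [366.3 224.3] 4709 z 0.07226214118823787 slopes [ 0.0035 -0.0066]
hole [378. 246.] [ 0.4855 -0.0661  0.073 ]
hole [415.7 217.9] [ 0.4851 -0.1818  0.073 ]
hole [316.2 214.6] [ 0.6309 -0.0659  0.073 ]
hole [354.8 191.2] [ 0.631  -0.1819  0.073 ]
[ 3.0153 -0.0352 -0.0513] -0.0005617940582671847
```

```bash
python3 -m pendant '[[[1,-0.02,-0.05,0,0,0],[1,0,0,0,0,0],[0.7,0,0,0,0,0],[0.3,0,0,0,0,0],[0,0,0,0,0,0],[0,0,0,0,0,0]]]'
python3 -m pendant '[[[0.04,0,0,0,0,0],[0.04,0,0,0,0,0],[0.04,0,0,0,0,0],[0,0,0,0,0,0]]]'
python3 -m pendant '[[[0.04,0,0,0,0,0],[0.04,0,0,0,0,0],[0,0,0,0,0,0]]]'
```

```text
t: 18.85
tcp_pos: [0.6336, -0.0669, 0.0822]
tcp_rot: [3.041, 1.568, -0.102]
force: [-0.3, 0.1, 0.6]
gripper_width: -0.002
t: 19.25
tcp_pos: [0.6332, -0.0663, 0.0781]
tcp_rot: [3.138, 1.569, -0.004]
force: [0.4, 0.2, 0.2]
gripper_width: -0.001
t: 19.55
tcp_pos: [0.6329, -0.0663, 0.0752]
tcp_rot: [-2.918, 1.57, 0.223]
force: [0.5, -0.1, 0.2]
gripper_width: -0.002
```

```bash
python3 -m pendant '[[[0.05,0,0,0,0,0],[0.05,0,0,0,0,0],[0,0,0,0,0,0]]]'
python3 -m pendant '[[[0.04,0,0,0,0,0],[0.04,0,0,0,0,0],[0,0,0,0,0,0]]]'
python3 -m pendant '[[[0.04,0,0,0,0,0],[0.04,0,0,0,0,0],[0,0,0,0,0,0]]]'
```

```text
t: 19.85
tcp_pos: [0.6332, -0.0663, 0.0728]
tcp_rot: [-3.098, 1.569, 0.042]
force: [-0.6, 0.3, 3.8]
gripper_width: -0.002
t: 20.15
tcp_pos: [0.6333, -0.0663, 0.0712]
tcp_rot: [-3.117, 1.569, 0.024]
force: [-2.7, 0.9, 9.6]
gripper_width: 0.003
t: 20.45
tcp_pos: [0.6335, -0.0662, 0.069]
tcp_rot: [-3.098, 1.568, 0.043]
force: [-2.9, 1.3, 11.0]
gripper_width: 0.001
```

```bash
python3 -m pendant '[[[0.04,0,0,0,0,0],[0.04,0,0,0,0,0],[0,0,0,0,0,0]]]'
python3 -m pendant '[[[0.03,0,0,0,0,0],[0,0,0,0,0,0]]]'
python3 -m pendant '[[[0.03,0,0,0,0,0],[0,0,0,0,0,0]]]'
```

```text
t: 20.75
tcp_pos: [0.6336, -0.0661, 0.0671]
tcp_rot: [-3.081, 1.568, 0.059]
force: [-4.4, 1.9, 15.0]
gripper_width: 0.003
t: 20.95
tcp_pos: [0.6337, -0.0661, 0.067]
tcp_rot: [-3.136, 1.568, 0.005]
force: [-5.0, 2.3, 20.5]
gripper_width: 0.002
t: 21.15
tcp_pos: [0.6337, -0.0661, 0.0669]
tcp_rot: [3.129, 1.568, -0.013]
force: [-6.9, 2.7, 26.3]
gripper_width: 0.0
```

```bash
python3 -m pendant '[[[-0.5,0,0,0,0,0],[-0.6,0,0,0,0,0],[0,0.87,0.05,0,0,0],[0,1,0,0,0,0],[0,1,0,0,0,0],[0,1,0,0,0,0],[0,0,0,0,0,0],[0,0,0,0,0,0]]]'
python3 m.py 0.070 c
python3 - <<'E'
from h import *
from plant import env
np.set_printoptions(precision=4,suppress=True)
s=env.get_state();print(need(s,(.632,-.1825,.076),0)[1])
E
```

```text
t: 21.95
tcp_pos: [0.6313, -0.1829, 0.0962]
tcp_rot: [-2.68, 1.57, 0.459]
force: [0.4, 1.5, -0.2]
gripper_width: -0.001
[ 0.6313 -0.1829  0.0962] [-0.1267 -1.9423  2.365 ] [-0.0004 -0.0002  0.0001] [ 0.412   1.4637 -0.2314]
top [359.7 262.4] 2589 z 0.07228015559145629 slopes [-0.5582  0.45  ]
hole [350.1 301.3] [ 0.4865 -0.0673  0.07  ]
hole [350.8 232.8] [ 0.6329 -0.0675  0.07  ]
side [366.3 224.3] 4712 z 0.07226545254528086 slopes [ 0.0038 -0.0064]
hole [378. 246.] [ 0.4878 -0.0694  0.07  ]
hole [415.7 217.9] [ 0.4873 -0.1858  0.07  ]
hole [316.2 214.6] [ 0.634  -0.0692  0.07  ]
hole [354.8 191.2] [ 0.6341 -0.1859  0.07  ]
[ 0.6732  0.0323 -0.0266]
```

```bash
python3 -m pendant '[[[0.3,0.03,-0.03,0,0,0],[0.3,0,0,0,0,0],[0.1,0,0,0,0,0],[0.04,0,0,0,0,0],[0.04,0,0,0,0,0],[0,0,0,0,0,0]]]'
python3 -m pendant '[[[0.05,0,0,0,0,0],[0.05,0,0,0,0,0],[0,0,0,0,0,0]]]'
python3 -m pendant '[[[0.05,0,0,0,0,0],[0.04,0,0,0,0,0],[0,0,0,0,0,0]]]'
```

```text
t: 22.65
tcp_pos: [0.6323, -0.1831, 0.0732]
tcp_rot: [-2.964, 1.57, 0.177]
force: [-0.0, -1.0, -0.8]
gripper_width: 0.005
t: 22.95
tcp_pos: [0.6327, -0.1833, 0.0711]
tcp_rot: [3.125, 1.569, -0.018]
force: [-1.9, 2.2, 6.7]
gripper_width: -0.002
t: 23.25
tcp_pos: [0.6328, -0.1833, 0.0686]
tcp_rot: [3.098, 1.568, -0.044]
force: [-2.3, 1.9, 7.4]
gripper_width: 0.003
```

```bash
python3 -m pendant '[[[0.04,0,0,0,0,0],[0.04,0,0,0,0,0],[0,0,0,0,0,0]]]'
python3 -m pendant '[[[0.03,0,0,0,0,0],[0,0,0,0,0,0]]]'
python3 -m pendant '[[[0.03,0,0,0,0,0],[0,0,0,0,0,0]]]'
```

```text
t: 23.55
tcp_pos: [0.633, -0.1833, 0.0667]
tcp_rot: [3.064, 1.568, -0.078]
force: [-2.8, 2.2, 11.5]
gripper_width: -0.002
t: 23.75
tcp_pos: [0.633, -0.1833, 0.0666]
tcp_rot: [3.019, 1.568, -0.123]
force: [-5.2, 2.6, 17.7]
gripper_width: -0.003
t: 23.95
tcp_pos: [0.633, -0.1833, 0.0665]
tcp_rot: [2.976, 1.568, -0.166]
force: [-7.1, 4.2, 23.8]
gripper_width: -0.0
```

```bash
python3 -m pendant '[[[-0.5,0,0,0,0,0],[-0.6,0,0.2,0,0,0],[0,0,0.9,0,0,0],[0,0,1,0,0,0],[0,0,1,0,0,0],[0,0,1,0,0,0],[0,0,0.8,0,0,0],[0,0,0,0,0,0]]]'
python3 -m pendant '[[[0,0,0,0,0,0]]]'; python3 m.py 0.070 d
python3 - <<'E'
from h import *
from plant import env
np.set_printoptions(precision=4,suppress=True)
s=env.get_state();print(need(s,(.486,-.1825,.076),0)[1])
E
```

```text
t: 24.75
tcp_pos: [0.4815, -0.1824, 0.0963]
tcp_rot: [-0.612, 1.569, 2.527]
force: [0.0, -0.6, 0.7]
gripper_width: -0.003
t: 24.85
tcp_pos: [0.4859, -0.1837, 0.0968]
tcp_rot: [2.882, 1.568, -0.261]
force: [-0.1, -0.0, 0.9]
gripper_width: 0.004
[ 0.4859 -0.1837  0.0968] [-0.1005 -1.9777 -2.4849] [-0.0002 -0.0005 -0.0001] [-0.0845 -0.0211  0.8545]
top [374.9 265.8] 4928 z 0.06920217826897601 slopes [-0.1905 -0.0385]
hole [350.2 301.1] [ 0.487  -0.0674  0.07  ]
hole [404.4 234.4] [ 0.6318 -0.1827  0.07  ]
hole [350.7 233.3] [ 0.6318 -0.0674  0.07  ]
side [366.6 225.6] 4540 z 0.06957132011605349 slopes [-0.0366 -0.0073]
hole [377.8 245.8] [ 0.4885 -0.0697  0.07  ]
hole [415.4 217.5] [ 0.4885 -0.1866  0.07  ]
hole [315.9 217.3] [ 0.628 -0.062  0.07 ]
hole [354.7 193.9] [ 0.6274 -0.1771  0.07  ]
[ 0.6879 -0.0481  0.0377]
```

```bash
python3 -m pendant '[[[0.3,-0.03,0,0,0,0],[0.3,0,0,0,0,0],[0.1,0,0,0,0,0],[0.04,0,0,0,0,0],[0.04,0,0,0,0,0],[0,0,0,0,0,0]]]'
python3 -m pendant '[[[0.05,0,0,0,0,0],[0.05,0,0,0,0,0],[0,0,0,0,0,0]]]'
python3 -m pendant '[[[0.05,0,0,0,0,0],[0.04,0,0,0,0,0],[0,0,0,0,0,0]]]'
```

```text
t: 25.55
tcp_pos: [0.485, -0.182, 0.0725]
tcp_rot: [-1.697, 1.57, 1.444]
force: [-2.3, 1.1, 7.7]
gripper_width: 0.004
t: 25.85
tcp_pos: [0.4851, -0.1821, 0.0698]
tcp_rot: [-2.241, 1.57, 0.9]
force: [-2.4, 1.4, 7.2]
gripper_width: -0.003
t: 26.15
tcp_pos: [0.4849, -0.1822, 0.0672]
tcp_rot: [-2.115, 1.57, 1.027]
force: [-2.9, 1.0, 8.7]
gripper_width: -0.0
```

```bash
python3 -m pendant '[[[0.03,0,0,0,0,0],[0.03,0,0,0,0,0],[0,0,0,0,0,0]]]'
python3 -m pendant '[[[0.03,0,0,0,0,0],[0,0,0,0,0,0]]]'
```

```text
t: 26.45
tcp_pos: [0.485, -0.1822, 0.0667]
tcp_rot: [-3.141, 1.57, 0.0]
force: [-7.3, 2.7, 25.3]
gripper_width: -0.003
t: 26.65
tcp_pos: [0.485, -0.1822, 0.0666]
tcp_rot: [2.995, 1.57, -0.147]
force: [-7.9, 3.4, 33.9]
gripper_width: 0.003
```

Corner c is home. Next is d, at (.486, -.066).

```bash
python3 -m pendant '[[[-0.5,0,0,0,0,0],[-0.6,-0.3,0,0,0,0],[0,-0.9,0,0,0,0],[0,-1,0,0,0,0],[0,-1,0,0,0,0],[0,-0.67,0,0,0,0],[0,0,0,0,0,0],[0,0,0,0,0,0]]]'
python3 -m pendant '[[[0.3,0,0,0,0,0],[0.2,0,0,0,0,0],[0,0,0,0,0,0]]]'
```

```text
t: 27.45
tcp_pos: [0.4856, -0.0662, 0.097]
tcp_rot: [2.938, 1.57, -0.203]
force: [-0.2, -0.4, -0.2]
gripper_width: 0.002
t: 27.75
tcp_pos: [0.4846, -0.0667, 0.0809]
tcp_rot: [-0.571, 1.57, 2.568]
force: [-0.5, 0.2, -0.1]
gripper_width: 0.003
```

```bash
python3 -m pendant '[[[0.1,0,0,0,0,0],[0.1,0,0,0,0,0],[0.06,0,0,0,0,0],[0,0,0,0,0,0]]]'
python3 -m pendant '[[[0.05,0,0,0,0,0],[0.05,0,0,0,0,0],[0,0,0,0,0,0]]]'
python3 -m pendant '[[[0.03,0,0,0,0,0],[0.03,0,0,0,0,0],[0,0,0,0,0,0]]]'
```

```text
t: 28.15
tcp_pos: [0.4853, -0.0662, 0.0741]
tcp_rot: [-2.9, 1.57, 0.241]
force: [0.2, 0.4, 0.2]
gripper_width: 0.001
t: 28.45
tcp_pos: [0.4856, -0.0662, 0.0718]
tcp_rot: [3.107, 1.569, -0.035]
force: [-0.7, 0.1, 4.2]
gripper_width: -0.002
t: 28.75
tcp_pos: [0.4855, -0.0662, 0.0701]
tcp_rot: [3.141, 1.569, -0.001]
force: [-0.9, 0.3, 6.9]
gripper_width: 0.002
```

```bash
python3 -m pendant '[[[0.04,0,0,0,0,0],[0.04,0,0,0,0,0],[0,0,0,0,0,0]]]'
python3 -m pendant '[[[0.03,0,0,0,0,0],[0.03,0,0,0,0,0],[0,0,0,0,0,0]]]'
python3 -m pendant '[[[0.03,0,0,0,0,0],[0,0,0,0,0,0]]]'
```

```text
t: 29.05
tcp_pos: [0.4855, -0.0661, 0.0677]
tcp_rot: [-3.113, 1.569, 0.028]
force: [-1.5, -0.5, 6.1]
gripper_width: -0.001
t: 29.35
tcp_pos: [0.4855, -0.0661, 0.066]
tcp_rot: [-3.103, 1.569, 0.038]
force: [-2.1, 0.6, 8.6]
gripper_width: 0.003
t: 29.55
tcp_pos: [0.4855, -0.0661, 0.066]
tcp_rot: [3.103, 1.569, -0.039]
force: [-6.5, 1.1, 20.2]
gripper_width: -0.003
```

```bash
python3 -m pendant '[[[-0.5,0,0,0,0,0],[-1,0,0,0,0,0],[-1,0,0,0,0,0],[-1,-1,0,0,0,0],[-1,-1,0,0,0,0],[-0.5,-1,0,0,0,0],[0,-1,0,0,0,0],[0,0,0,0,0,0]]]'
python3 -m pendant '[[[0,0,0,0,0,0],[0,0,0,0,0,0]]]'; python3 m.py 0.066 e
```

```text
t: 30.35
tcp_pos: [0.4855, 0.0566, 0.2153]
tcp_rot: [-2.726, 1.567, 0.418]
force: [-0.7, -1.1, -0.3]
gripper_width: 0.002
t: 30.55
tcp_pos: [0.4851, 0.0531, 0.2141]
tcp_rot: [2.533, 1.57, -0.609]
force: [0.5, 0.1, -0.4]
gripper_width: -0.006
[0.4851 0.0531 0.2141] [ 3.8071  5.9173 -2.5153] [-0.0001 -0.0001 -0.0001] [ 0.5202  0.1255 -0.3604]
top [377.3 268.5] 5429 z 0.0652341878162302 slopes [-0.001   0.0016]
hole [405.1 302.5] [ 0.4865 -0.183   0.066 ]
hole [349.9 301.3] [ 0.4866 -0.0672  0.066 ]
hole [404.5 234.4] [ 0.6326 -0.1835  0.066 ]
hole [350.7 233.4] [ 0.6326 -0.0676  0.066 ]
side [623.  164.9] 1757 z 0.057268943920560256 slopes [0.5146 0.729 ]
hole [617.4 138. ] [ 0.3137 -0.8259  0.066 ]
side [366.7 227.8] 4591 z 0.06531610533175167 slopes [-0.0014  0.0088]
hole [377.8 249.2] [ 0.4856 -0.0663  0.066 ]
hole [415.1 220.9] [ 0.4854 -0.1819  0.066 ]
hole [316.1 217.5] [ 0.6313 -0.066   0.066 ]
hole [354.6 194. ] [ 0.6315 -0.1822  0.066 ]
```

Run:
```python
import cv2,numpy as np
a=cv2.imread("pics/e_side.png")[160:320,250:490];cv2.imwrite("pics/e1.png",cv2.convertScaleAbs(cv2.resize(a,None,fx=3,fy=3,interpolation=2),alpha=1.3))
```

```text
(no output)
```

View pics/e1.png

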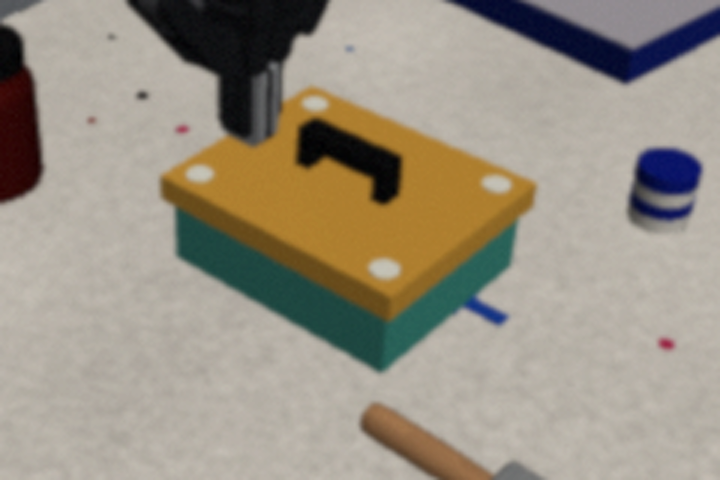

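The lid is level at (367,228). Its plate is at 65.3 mm against 72.2 mm before pressing, all four spots agree between the two views, and the arm is clear. I am handing the job in.

```bash
python3 -c "
from plant import job
print(job.job_done())"
```

```text
the job is handed in; nothing more can be done
None
```

I stood the farther pink pot upright in the box, laid the yellow lid squarely on its gasket, then pressed the corners in turn. I then let go, lifted clear and handed in at about 30.7 s of the 72 s; the hand-in gives no verdict.

**Pressing:** the order was +x+y, +x−y, −x−y, −x+y. Each corner yielded at about 6–11 N and came to a hard stop at about 7 mm of travel. I stopped at wrist readings of 20–34 N, against the 70 N limit on the lid.

**Last checks:**
- **Lid height:** it dropped 6.9 mm in both views, from 72.2 to 65.3 mm at the plate.
- **Lid position:** it is centred on the box within about 1 mm and squared to it within about 0.005 rad.
- **Lid tilt:** the top camera gave under 0.002 rad. The side camera's plane fit gave 0.009 rad in y. The four white spots agreed between the two views to about 0.5 mm, so I trusted the flat reading.
- **Pot under the lid:** I saw it upright in the box before the lid went on, but could not check it afterwards.
- **Bystanders:** the blue pot and brush handle showed no visible shift in the last picture. I did not measure their positions again, nor the jar's.

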